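Hang the packing shears on the hook inside the low cabinet

ROBOT

A 6-joint arm with a two-finger parallel gripper is mounted at the origin on the work surface. World frame = base frame: x ahead of the robot, y to its left, z up, the work surface at z = 0. Lengths are in m, angles in rad, forces in N, time in s.
With the tool pointing down it reaches from about 0.25 to 0.775 m from the base axis. Payload 4 kg.
Tool frame: the origin (TCP) lies between the finger pads; the fingertips stand 22 mm ahead of it and the grasp point (between the pads) lies 3 mm ahead of it (finger_overhang is the distance from the TCP to the fingertips, in m); z points along the fingers, y is the line along which they close (so a half turn about z gives the same grasp; the last joint's range is limited). The gripper opens to 94 mm and grips with 3 to 60 N. Pads are 16 mm wide; open, the fingers measure 119 mm over their backs; the gripper's body (75 mm by 177 mm) begins 78 mm behind the grasp point.
Start: joints at [-1.4, 0.087, 1.371, -0, 1.684, -0.103], TCP at [0.149, -0.53, 0.228] pointing down, gripper open.
Joint ranges: [-3.1, 3.1], [-0.76, 2.03], [0.27, 2.55], [-1.08, 4.22], [0.17, 2.65], [-2.57, 2.57]. Speed limits (rad/s): [2.79, 2.79, 3.14, 3.14, 3.14, 3.14].

INTERFACE

Orientations are given as a 3x3 rotation matrix whose columns are the frame's x, y, z axes.
In Python, from rig import * gives the robot as it stands.
- The arm moves only by the tool apply_moves, never from a script. Its argument "targets" is a list of rows, each a list of 4 numbers: the shift along the tool's x, y, z normalised to -1 to 1, where 1 is 0.75 m, then the turn about the tool's z normalised to -1 to 1, where 1 is pi/2 rad. A call has 1 to 10 rows; each row is the pose to reach, as a shift and turn from the pose commanded when the call began, along the tool's axes at that moment; what a row does not reach only later rows make up. A row lasts 1/12 s, in which the tool goes at most 41.7 mm and 7.16 degrees, less where a joint would pass 70% of its speed; a pose out of reach is approached as far as the arm can. A call with a number of a shift or a turn outside -1 to 1 is refused whole. A call with a gripper value outside its range is refused whole. "claw" is the closure, from -1 (fully open) to 1 (shut), set as the call begins (left out, the last holds). The fingers move at their own pace and stop on an object; "grip_force" is the grip in N (left out, the last holds). Time passes only in rows, so rows that repeat a pose let the fingers close. It gives the time, the measured TCP pose, the force, the opening and the grip force at its end, in the units of the state.
- read_state(): the state, without advancing time (a new reading comes with each control period).
- grab_frame(name): name is "side" or "top"; returns a dict with "color" (480x640x3 uint8, red, green, blue), "fx", "fy", "cx", "cy" (pixels), "T" (4x4, takes a point from camera to world coordinates). Camera axes: x right, y up, looking along -z (the intrinsics and any distortion apply to the point x, -y, -z); pixel columns grow to the right and rows downward; lengths in m; the calibration is good to about 2 mm. A picture is of the moment at which its call begins. There is no depth.
- close_job(): hands the job in; it is judged then, once.
Trained networks look in a picture, given as the dict that the camera call returned (one of the last four; its "shot" number tells which), for a name from the list of things; names that differ only in an ending like _2 or _b are one class to them, and where a whole thing is asked for, a point or a joint stands for the part that bears it (a point fixed in the world has none). Each returns a list of dicts, best first, with "p" (0 to 1); they miss things now and then, are a little off and sometimes report something else, mostly with a low value. They report only what shows in the picture. A call takes as long as a camera call. They do not tell look-alikes from the thing itself.
- trace(picture, label): "pixels" (480x640 bool, what is visible of it).
- landmark_of(picture, label): "location" ([x, y, z] in m, in the coordinates of the camera as it stood for that picture, good to about 4 mm: a listed point, or the origin of a listed thing).
The state is a dict: "clock": time; "joints": joint angles; "joint_velocities": joint speeds; "joint_efforts": joint torques, N m; "eef_pos": TCP position; "tool_rot": TCP orientation; "contact_force": force on the tool from outside, world axes, zero at the start; "ft_torque": the same for the moment, N m; "finger_gap": finger opening in m; "finger_force": force on a finger pad.
Only numpy, scipy, OpenCV 4.12 (cv2) and the standard library are available. Lean on these libraries where they do the work, as an engineer would, in place of code of your own. Each camera call takes 0.05 s, during which the arm holds its last target. There are 200 camera calls.

TASK

Put the packing shears away: draw them out of the desk organiser, lay them flat on the bench so that you can change your grip, then hang them by one of their handle bows on the long hook at the back of the low open cabinet. The roof is low, so tilt them to get the bows in under it, and leave them hanging free on the hook. Do not ram the cabinet with the arm, and do not shift the tape roll, the carton or the glue bottle.

Things in the scene. Friction and masses are not known exactly. Their poses are not given: they have to be found in the camera images.
- shears: Shut shears, steel blades, black bows, rigid, 195 long, 8 thick, about 0.17 kg, balancing on the mid-line 113 from the tips. Origin at the blade tips mid-thickness; z runs along them to the bows, y across, x through the thickness. Blades (shut) 12 wide at z 0-16, 16 to z 40, 18 to z 70, 22 to z 112; bows z 121-195, together 70 wide. They start upright in the organiser's slot, bows up, tips on its floor.
- bow_a (a point): Centre of the opening of the +y bow of the shears, 165 above the tips, y +17. Opening 20 wide (y) and 44 long (z), right through along x, ringed by a round bar 8 thick.
- bow_b (a point): Centre of the opening of the other bow, the same, at y -17.
- bow_top (a point): Point on the mid-line of the shears at the bows' far end, 195 from the tips.
- cabinet: Fixed low steel cabinet without a door in its opening: 248 wide (y), 150 deep (x), 290 high, walls 4. Origin at the centre of its underside; open front at x -75 (faces -x), back wall's inner face at x +71, roof underside at z 286, floor top at z 4. Its two door leaves are folded back flat on the outside of its side walls (each 15 more). Stands obliquely to the left of the robot.
- hook: The fixed hook on the cabinet's back wall, a round steel rod 5 thick, in the cabinet's mid-plane y 0. Same origin and axes as the cabinet. Its shank leaves the back wall level at z 222 (x +71), runs 35 to the front (to x +36), then the rod bends up and forward at 50 degrees above level for 25, to the tip. A flat strip 3 thick, 200 long backs it; two keys hang 95 either side.
- hook_tip (a point): The hook's free tip: cabinet x +20, z 241; 95 behind the cabinet's open front, 45 below the roof.
- hook_root (a point): Where the hook's shank meets the back wall: cabinet x +71, z 222.
- organiser: Fixed grey desk organiser, a block 70 (x) by 130 (y) by 90 high, origin at the centre of its underside. Slot for the shears at y -30: 13 (x) by 30 (y), 85 deep, floor 5 above the bench. Pen well round y +32, with pens standing up to 130 high. Stands to the right of the cabinet; the bench between them is clear.
- tape_roll: Bystander: roll of packing tape lying flat, 104 across, 48 high. Origin at the centre of its underside.
- carton: Bystander: small carton 100 x 75 x 60 high. Origin at the centre of its underside.
- glue: Bystander: glue bottle, 48 across, 110 high, upright. Origin at the centre of its underside.
Mind the look-alikes: they are no part of the job. Leave any green, red or yellow look-alike of the shears alone.

How it is judged:
By the outcome, as a careful person would: the job done as asked, in the order asked, and still so for the second after the job is handed in, with the robot touching nothing.
It also fails if it takes over 64 s, if anything falls off the work surface, if the arm or the gripper's body presses on something with over 40 N, if the wrist force passes 120 N, or if a joint passes its speed limit or range.

## Working session

There is one attempt and no reset: what is moved stays moved. The work goes in short steps, Python scripts to look and compute and a tool call to move; the robot and the scene stay as the last step left them, time stands still between calls to the robot, and variables do not carry over. Pictures are saved under pics/ and viewed, at most 10 in all, crops included, and the job is handed in when it is done.

Besides the shell and the picture viewer there is one more tool, called after ">>>" in YAML: its name, and indented under it one key for each argument. apply_moves: Moves the arm, as the interface text tells. Scaled input: -1 to 1 covers 0.75 m each way for a shift and pi/2 rad each way for a turn. Its arguments: {"type":"object","properties":{"targets":{"type":"array","items":{"type":"array","items":{"type":"number","minimum":-1,"maximum":1}}},"claw":{"type":"number"},"grip_force":{"type":"number"}},"required":["targets"]}

```bash
ls; mkdir -p pics; python3 - <<'E'
from rig import *
import cv2,numpy as np
s=read_state();print({k:np.round(v,3).tolist() for k,v in s.items()})
for n in("side","top"):
    f=grab_frame(n);cv2.imwrite(f"pics/{n}0.png",f["color"][:,:,::-1])
    T=np.array(f["T"]);print(n,np.round(T,3).tolist(),f["fx"],f.get("dist"),f.keys())
    for l in["shears","bow_a","bow_b","bow_top","cabinet","hook","hook_tip","hook_root","organiser","tape_roll","carton","glue"]:
        for d in landmark_of(f,l)[:3]:
            p=T@np.append(d["location"],1);print(l,round(d["p"],2),np.round(p[:3],3))
E
```

```text
pics
{'clock': 0.0, 'joints': [-1.4, 0.088, 1.372, -0.0, 1.684, -0.103], 'joint_velocities': [0.001, -0.002, 0.001, 0.001, -0.002, -0.002], 'joint_efforts': [-0.001, -34.017, -30.243, 0.072, 0.033, -0.0], 'eef_pos': [0.149, -0.529, 0.226], 'tool_rot': [[0.963, 0.27, -0.0], [0.27, -0.963, 0.002], [0.0, -0.002, -1.0]], 'contact_force': [-0.932, 1.463, -0.348], 'ft_torque': [0.029, 0.013, 0.059], 'finger_force': 0.0, 'finger_gap': 0.094}
side [[0.998, 0.043, -0.055, 0.426], [-0.07, 0.556, -0.828, -0.954], [-0.005, 0.83, 0.558, 0.803], [0.0, 0.0, 0.0, 1.0]] 519.6771623343257 None dict_keys(['color', 'fx', 'fy', 'cx', 'cy', 'T', 'shot'])
shears 0.75 [ 0.344 -0.255  0.003]
shears 0.74 [ 0.316 -0.358  0.002]
shears 0.63 [ 0.448 -0.094 -0.   ]
bow_a 0.96 [ 0.465 -0.276  0.169]
bow_a 0.86 [ 0.343 -0.263  0.161]
bow_a 0.84 [ 0.428 -0.094  0.162]
bow_b 0.96 [ 0.465 -0.276  0.169]
bow_b 0.86 [ 0.343 -0.263  0.161]
bow_b 0.84 [ 0.428 -0.094  0.162]
bow_top 0.95 [ 0.465 -0.259  0.197]
bow_top 0.85 [ 0.444 -0.095  0.192]
bow_top 0.85 [ 0.315 -0.347  0.196]
cabinet 0.61 [ 0.62   0.284 -0.   ]
hook_t
[... 402 characters left out ...]
, 'fx', 'fy', 'cx', 'cy', 'T', 'shot'])
shears 0.75 [ 0.461 -0.258  0.003]
shears 0.7 [ 0.341 -0.25   0.001]
shears 0.7 [ 0.312 -0.355 -0.001]
bow_a 0.79 [ 0.339 -0.232  0.162]
bow_a 0.79 [ 0.305 -0.34   0.166]
bow_a 0.79 [ 0.325 -0.361  0.16 ]
bow_b 0.79 [ 0.339 -0.232  0.162]
bow_b 0.79 [ 0.305 -0.34   0.166]
bow_b 0.79 [ 0.325 -0.361  0.16 ]
bow_top 0.85 [ 0.342 -0.246  0.192]
bow_top 0.81 [ 0.443 -0.089  0.19 ]
bow_top 0.73 [ 0.465 -0.257  0.2  ]
cabinet 0.76 [0.627 0.286 0.001]
hook 0.51 [ 0.455 -0.242  0.168]
organiser 0.72 [ 0.461 -0.226  0.004]
tape_roll 0.9 [ 0.688 -0.109  0.002]
tape_roll 0.52 [ 0.628 -0.326  0.003]
carton 0.8 [ 0.626 -0.329  0.001]
glue 0.91 [ 0.419 -0.395  0.001]
```

View pics/side0.png

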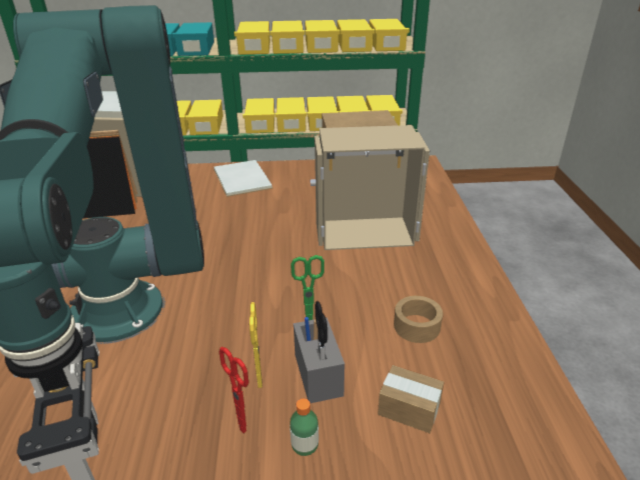

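View pics/top0.png

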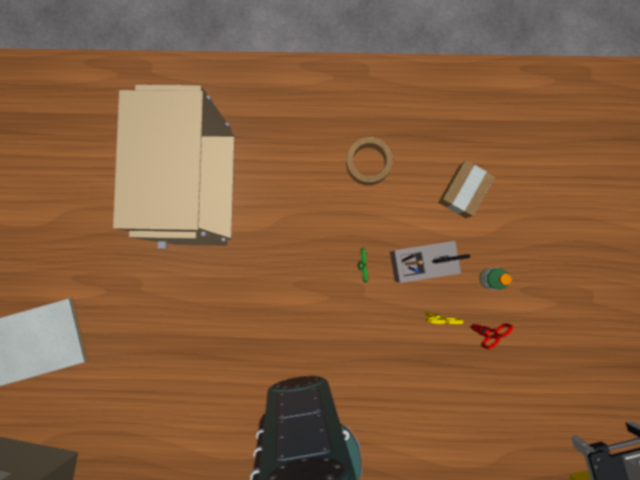

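The side view shows black shears in the organiser at about (321,325), with red, yellow and green look-alikes around it. The cabinet opens towards world -y. In the top view the shears lie at about (433-470,257) and the cabinet roof at about (113-202,90-237). I'll take closer crops to get the cabinet and shears poses.

```bash
python3 - <<'E'
import cv2,numpy as np
s=cv2.imread("pics/side0.png");t=cv2.imread("pics/top0.png")
a=cv2.resize(t[70:255,100:245],None,fx=3,fy=3,interpolation=cv2.INTER_CUBIC)
b=cv2.resize(s[105:255,300:435],None,fx=2.5,fy=2.5,interpolation=cv2.INTER_CUBIC)
c=cv2.resize(t[230:300,385:475],None,fx=2.5,fy=2.5,interpolation=cv2.INTER_CUBIC)
o=np.zeros((600,800,3),np.uint8);o[:555,:435]=a;o[:375,440:440+337]=b[:,:337];o[380:555,440:665]=c
cv2.imwrite("pics/crop.png",o)
E
```

```text
(no output)
```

View pics/crop.png

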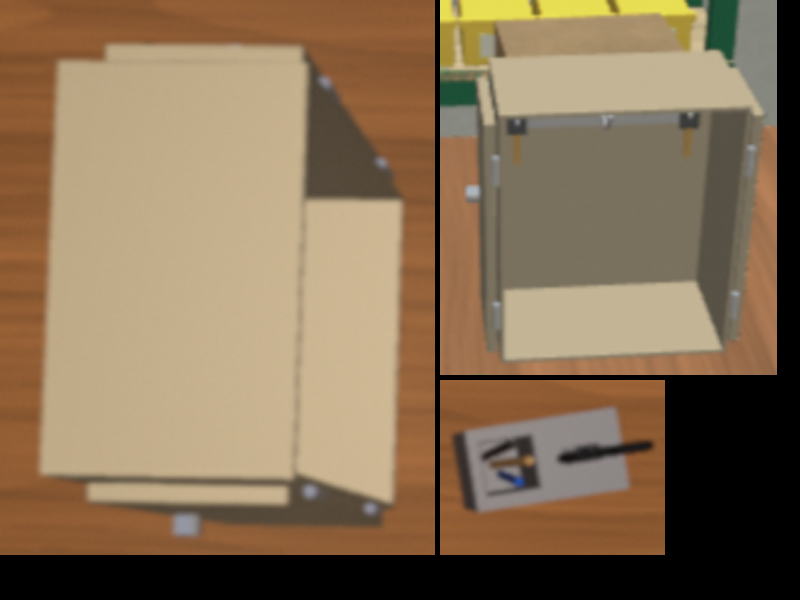

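The crop shows the cabinet roof corners clearly, plus the hook at side px (367,154) and the strip with its keys. I'll fit poses from the corners.

```bash
cat > h.py <<'E'
from rig import *
import cv2,numpy as np
from scipy.optimize import least_squares
def proj(f,P):
    Ti=np.linalg.inv(np.array(f["T"]));q=(Ti@np.c_[P,np.ones(len(P))].T)[:3]
    return np.c_[f["cx"]+f["fx"]*q[0]/-q[2],f["cy"]-f["fy"]*q[1]/-q[2]]
def pose(v,P):
    c,s=np.cos(v[2]),np.sin(v[2]);P=np.atleast_2d(P)
    return np.c_[v[0]+c*P[:,0]-s*P[:,1],v[1]+s*P[:,0]+c*P[:,1],P[:,2]]
def ray(f,u,v,z):
    T=np.array(f["T"]);d=T[:3,:3]@[(u-f["cx"])/f["fx"],-(v-f["cy"])/f["fy"],-1];o=T[:3,3]
    return o+d*(z-o[2])/d[2]
E
python3 - <<'E'
from h import *
fs,ft=grab_frame("side"),grab_frame("top")
x,y,z=.075,.124,.29
C=[[-x,y,z],[x,y,z],[x,-y,z],[-x,-y,z]] # front-left(+y cab), back.. ; cab x->world +y, cab y->world -x
C=np.array(C)
T=[(198.3,230),(113.3,228),(119,90),(202.3,90.7)]
S=[(322.8,151),(318.8,127.8),(412.8,125.8),(428.4,149.8)]
fun=lambda v:np.r_[(proj(ft,pose(v,C))-T).ravel(),(proj(fs,pose(v,C))-S).ravel()]
r=least_squares(fun,[.625,.285,1.57],loss="soft_l1");print("cab",r.x,fun(r.x).round(1).reshape(-1,2).tolist())
H=np.array([[.02,0,.241],[.036,0,.222],[.071,0,.222]]);print(pose(r.x,H).round(4).tolist(),proj(fs,pose(r.x,H)).round(1).tolist())
O=np.array([[-.035,.065,.09],[-.035,-.065,.09],[.035,-.065,.09],[.035,.065,.09]])
To=[(400.2,282.8),(461,273.2),(455,240.8),(395,250.4)]
fo=lambda v:(proj(ft,pose(v,O))-To).ravel()
q=least_squares(fo,[.458,-.23,.1]);print("org",q.x,fo(q.x).round(1))
sl=pose(q.x,[[0,-.03,.17],[0,-.03,.2]]);print("slot",sl)
for f in(fs,ft):
    ls=[d for d in trace(f,"shears")]
    for d in ls:
        m=d["pixels"];c=f["color"][m].mean(0)
        v,u=np.nonzero(m);print(f["shot"],round(d["p"],2),c.round(),u.min(),u.max(),v.min(),v.max(),u.mean().round(1),v.mean().round(1))
print(proj(ft,sl),proj(fs,sl))
E
```

```text
cab [0.6226116  0.28472421 1.57834952] [[-0.2, -0.8], [0.2, -0.2], [0.5, -0.2], [0.4, -0.2], [0.1, -0.1], [-0.1, -0.0], [-1.7, -1.1], [-4.2, -2.6]]
[[0.6225, 0.3047, 0.241], [0.6223, 0.3207, 0.222], [0.6221, 0.3557, 0.222]] [[367.4, 151.7], [366.2, 155.9], [364.4, 150.6]]
org [ 0.45674174 -0.23189352  0.1839469 ] [ 0.1  0.  -0.1  0.   0.2 -0.1 -0.2 -0. ]
slot [[ 0.46222908 -0.26138741  0.17      ]
 [ 0.46222908 -0.26138741  0.2       ]]
3 0.98 [ 68. 109.  62.] 291 324 255 319 308.5 281.4
3 0.86 [145.  47.  42.] 220 248 348 430 236.1 382.8
3 0.85 [172. 146.  62.] 250 262 302 387 255.5 342.7
3 0.8 [58. 54. 52.] 315 327 301 359 321.2 328.6
3 0.53 [100.  98.  97.] 293 344 317 402 318.5 362.4
4 0.75 [130.  26.  13.] 471 513 323 349 491.7 333.7
4 0.7 [ 55. 109.  43.] 358 366 250 281 362.8 264.9
4 0.64 [51. 43. 39.] 433 470 254 262 451.3 258.1
4 0.63 [161. 133.   7.] 425 464 310 324 441.0 318.6
[[451.10328273 258.7497906 ]
 [455.0345971  258.41335479]] [[320.20961016 321.34012674]
 [320.03517883 308.57505609]]
```

>>> apply_moves:
  targets:
    - [0.02,-0.01,-0.05,0.02]
    - [0.501,-0.233,-0.05,0.057]
    - [0.501,-0.233,-0.05,0.057]
    - [0.501,-0.233,-0.05,0.057]
    - [0.501,-0.233,-0.05,0.057]
    - [0.501,-0.233,-0.05,0.057]
    - [0.501,-0.233,-0.05,0.057]
    - [0.501,-0.233,-0.05,0.057]
    - [0.501,-0.233,-0.05,0.057]
    - [0.501,-0.233,-0.05,0.057]
  claw: -1

```text
clock: 2.33
eef_pos: [0.4473, -0.2728, 0.2653]
tool_rot: [[0.983, 0.183, 0.001], [0.183, -0.983, -0.001], [0.0, 0.001, -1.0]]
contact_force: [0.8, -0.6, -1.0]
finger_gap: 0.0943
finger_force: 0.0
```

```bash
cat >> h.py <<'E'
def delta(p,yaw):
    s=read_state();R=np.array(s["tool_rot"]);c=np.array(s["eef_pos"])
    d=R.T@(np.array(p)-c);y0=np.arctan2(R[1,0],R[0,0])
    print("t",round(s["clock"],2),"pos",c.round(4),"yaw",np.degrees(y0).round(2),"gap",round(s["finger_gap"],4),"F",np.round(s["contact_force"],1),"ff",round(s["finger_force"],1),"j",np.round(s["joints"],2))
    print("d",(d/.75).round(4),"turn",round((y0-yaw)/(np.pi/2),4))
E
python3 -c "
from h import *
delta([.464,-.260,.181],.184)"
```

```text
t 2.33 pos [ 0.4473 -0.2728  0.2653] yaw 10.56 gap 0.0943 F [ 0.8 -0.6 -1. ] ff 0.0 j [-0.66  0.02  1.36 -0.    1.75  0.73]
d [ 0.025  -0.0127  0.1124] turn 0.0001
```

>>> apply_moves:
  targets:
    - [0.022,-0.01,0.0,0]
    - [0.022,-0.01,0.0,0]
    - [0.022,-0.01,0.0,0]

```text
clock: 2.58
eef_pos: [0.4612, -0.2635, 0.2647]
tool_rot: [[0.983, 0.185, -0.001], [0.185, -0.983, -0.0], [-0.001, 0.0, -1.0]]
contact_force: [-0.2, -0.8, 0.1]
finger_gap: 0.0941
finger_force: 0.0
```

```bash
python3 -c "
from h import *
delta([.464,-.260,.180],.184)"
```

```text
t 2.58 pos [ 0.4612 -0.2635  0.2647] yaw 10.68 gap 0.0941 F [-0.2 -0.8  0.1] ff 0.0 j [-0.63  0.04  1.35 -0.    1.75  0.76]
d [ 0.0047 -0.0039  0.113 ] turn 0.0016
```

>>> apply_moves:
  targets:
    - [0.004,-0.004,0.03,0]
    - [0.004,-0.004,0.06,0]
    - [0.004,-0.004,0.09,0]
    - [0.004,-0.004,0.113,0]
    - [0.004,-0.004,0.113,0]
    - [0.004,-0.004,0.113,0]

```text
clock: 3.08
eef_pos: [0.4617, -0.2614, 0.1796]
tool_rot: [[0.983, 0.181, -0.002], [0.181, -0.983, 0.001], [-0.002, -0.001, -1.0]]
contact_force: [-1.0, -0.3, 0.5]
finger_gap: 0.0938
finger_force: 0.0
```

>>> apply_moves:
  targets:
    - [0,0,0,0]
    - [0,0,0,0]
    - [0,0,0,0]
    - [0,0,0,0]
    - [0,0,0,0]
    - [0,0,0,0]
  claw: 1
  grip_force: 25

```text
clock: 3.58
eef_pos: [0.4638, -0.2609, 0.1815]
tool_rot: [[0.983, 0.183, 0.002], [0.183, -0.983, -0.002], [0.002, 0.002, -1.0]]
contact_force: [0.6, -0.2, 3.0]
finger_gap: 0.0691
finger_force: 25.0
```

>>> apply_moves:
  targets:
    - [0,0,-0.03,0]
    - [0,0,-0.07,0]
    - [0,0,-0.12,0]
    - [0,0,-0.17,0]
    - [0,0,-0.22,0]
    - [0,0,-0.27,0]
    - [0,0,-0.31,0]
    - [0,0,-0.31,0]

```text
clock: 4.25
eef_pos: [0.464, -0.2609, 0.42]
tool_rot: [[0.983, 0.183, 0.01], [0.184, -0.983, -0.007], [0.009, 0.009, -1.0]]
contact_force: [-0.6, 0.8, -1.4]
finger_gap: 0.0692
finger_force: 25.0
```

```bash
python3 - <<'E'
from h import *
f=grab_frame("side");c=f["color"][100:400,200:500]
cv2.imwrite("pics/lift.png",cv2.resize(c,None,fx=1.5,fy=1.5)[:,:,::-1])
delta([.38,0.10,.41],1.5783)
E
```

```text
t 4.3 pos [ 0.4639 -0.2608  0.4164] yaw 10.57 gap 0.0695 F [ 0.7  0.  -2.6] ff 25.0 j [-0.62  0.08  1.   -0.    2.05  0.77]
d [-0.0217 -0.4934  0.0058] turn -0.8873
```

View pics/lift.png

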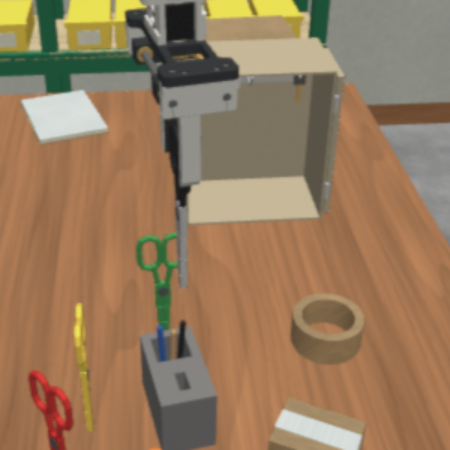

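The shears are out, held upright in the fingers, and the slot is empty. Next I'll turn the tool and carry them to the clear bench.

>>> apply_moves:
  targets:
    - [-0.073,-0.367,0.01,-0.887]
    - [-0.073,-0.367,0.01,-0.887]
    - [-0.073,-0.367,0.01,-0.887]
    - [-0.073,-0.367,0.01,-0.887]
    - [-0.073,-0.367,0.01,-0.887]
    - [-0.073,-0.367,0.01,-0.887]
    - [-0.073,-0.367,0.01,-0.887]
    - [-0.073,-0.367,0.01,-0.887]
    - [-0.073,-0.367,0.01,-0.887]
    - [-0.073,-0.367,0.01,-0.887]

```text
clock: 5.13
eef_pos: [0.3582, 0.001, 0.4025]
tool_rot: [[0.128, 0.992, -0.004], [0.992, -0.128, 0.001], [-0.0, -0.004, -1.0]]
contact_force: [1.2, -0.6, -1.7]
finger_gap: 0.0692
finger_force: 25.0
```

```bash
python3 -c "
from h import *
delta([.36,0,.180],1.5783)"
```

```text
t 5.13 pos [0.3582 0.001  0.4025] yaw 82.66 gap 0.0692 F [ 1.2 -0.6 -1.7] ff 25.0 j [-0.16 -0.3   1.37 -0.    2.07 -0.03]
d [-0.001   0.0038  0.2966] turn -0.0863
```

>>> apply_moves:
  targets:
    - [0,0,0.04,-0.08]
    - [0,0.002,0.09,-0.088]
    - [0,0.002,0.14,-0.088]
    - [0,0.002,0.19,-0.088]
    - [0,0.002,0.24,-0.088]
    - [0,0.002,0.28,-0.088]
    - [0,0.002,0.294,-0.088]
    - [0,0.002,0.294,-0.088]

```text
clock: 5.8
eef_pos: [0.3575, 0.0004, 0.18]
tool_rot: [[-0.002, 1.0, -0.009], [1.0, 0.002, 0.001], [0.001, -0.009, -1.0]]
contact_force: [-0.4, 0.2, -1.3]
finger_gap: 0.0694
finger_force: 25.0
```

>>> apply_moves:
  targets:
    - [0,0,0.004,0]
    - [0,0,0.008,0]
    - [0,0,0.008,0]
  grip_force: 10

```text
clock: 6.05
eef_pos: [0.3613, -0.0003, 0.1799]
tool_rot: [[-0.002, 1.0, 0.002], [1.0, 0.002, -0.0], [-0.0, 0.002, -1.0]]
contact_force: [-0.7, -0.1, -2.2]
finger_gap: 0.0695
finger_force: 10.0
```

```bash
python3 -c "
from h import *
delta([.36,0,.1765],1.5783)
p=0.1725
for i in range(1,21):
    s=.16*i/20
    print(round(s/.75,3),round((.165-np.sqrt(.165**2-s*s))/.75,3),end=' | ')"
```

```text
t 6.05 pos [ 3.613e-01 -3.000e-04  1.799e-01] yaw 90.1 gap 0.0695 F [-0.7 -0.1 -2.2] ff 10.0 j [-0.16 -0.34  1.84 -0.    1.63 -0.16]
d [ 0.0004 -0.0018  0.0045] turn -0.0037
0.011 0.0 | 0.021 0.001 | 0.032 0.002 | 0.043 0.004 | 0.053 0.007 | 0.064 0.01 | 0.075 0.013 | 0.085 0.017 | 0.096 0.022 | 0.107 0.028 | 0.117 0.034 | 0.128 0.041 | 0.139 0.049 | 0.149 0.058 | 0.16 0.069 | 0.171 0.081 | 0.181 0.095 | 0.192 0.113 | 0.203 0.134 | 0.213 0.166 |
```

>>> apply_moves:
  targets:
    - [0,0,0.002,0]
    - [0,0,0.004,0]
    - [0,0,0.004,0]

```text
clock: 6.3
eef_pos: [0.3609, -0.0002, 0.1762]
tool_rot: [[-0.002, 1.0, 0.001], [1.0, 0.002, -0.0], [-0.0, 0.001, -1.0]]
contact_force: [0.1, 0.5, -1.8]
finger_gap: 0.0698
finger_force: 10.0
```

>>> apply_moves:
  targets:
    - [0,0,0.002,0]
    - [0,0,0.004,0]
    - [0,0,0.006,0]
    - [0,0,0.006,0]

```text
clock: 6.63
eef_pos: [0.3626, -0.0006, 0.1754]
tool_rot: [[-0.002, 1.0, 0.008], [1.0, 0.002, -0.002], [-0.002, 0.008, -1.0]]
contact_force: [-2.0, -0.7, 11.6]
finger_gap: 0.0694
finger_force: 10.0
```

>>> apply_moves:
  targets:
    - [0.011,0,0.0,0]
    - [0.021,0,0.001,0]
    - [0.032,0,0.002,0]
    - [0.043,0,0.004,0]
    - [0.053,0,0.007,0]
    - [0.064,0,0.01,0]
    - [0.075,0,0.013,0]
    - [0.085,0,0.017,0]
    - [0.096,0,0.022,0]
    - [0.107,0,0.028,0]
  grip_force: 8

```text
clock: 7.47
eef_pos: [0.3612, 0.0813, 0.1511]
tool_rot: [[-0.002, 1.0, 0.003], [1.0, 0.002, 0.001], [0.001, 0.003, -1.0]]
contact_force: [-0.4, 2.3, 3.8]
finger_gap: 0.0689
finger_force: 8.0
```

```bash
python3 - <<'E'
from h import *
f=grab_frame("side");c=f["color"][60:360,150:550]
cv2.imwrite("pics/tilt.png",cv2.resize(c,None,fx=2,fy=2)[:,:,::-1])
delta([.36,0.155,.03],1.5783)
E
```

```text
t 7.52 pos [0.3605 0.0826 0.1499] yaw 90.17 gap 0.0689 F [-1.   6.   5.9] ff 8.0 j [ 0.07 -0.3   1.88  0.    1.57  0.07]
d [ 0.0961 -0.0004  0.1601] turn -0.0029
```

View pics/tilt.png

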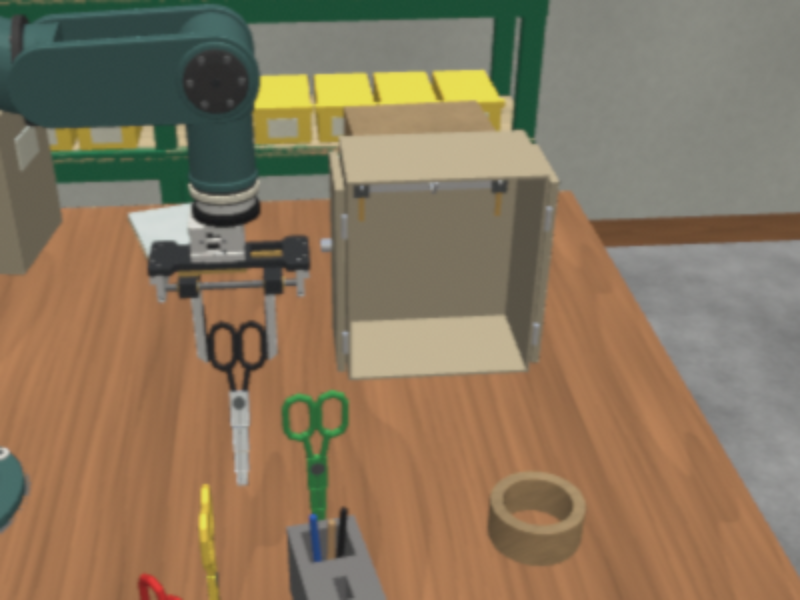

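The shears are pivoting as planned: tips at about (242,482) of the crop, bows in the fingers. I'll finish the arc.

>>> apply_moves:
  targets:
    - [0.01,0,0.006,0]
    - [0.021,0,0.013,0]
    - [0.032,0,0.021,0]
    - [0.042,0,0.03,0]
    - [0.053,0,0.041,0]
    - [0.064,0,0.053,0]
    - [0.074,0,0.067,0]
    - [0.085,0,0.085,0]
    - [0.094,0,0.1,0]
    - [0.1,0,0.12,0]

```text
clock: 8.35
eef_pos: [0.3597, 0.1558, 0.0587]
tool_rot: [[-0.002, 1.0, -0.001], [1.0, 0.002, -0.001], [-0.001, -0.001, -1.0]]
contact_force: [0.8, 0.8, -0.9]
finger_gap: 0.0666
finger_force: 8.0
```

```bash
python3 - <<'E'
from h import *
delta([.36,0.163,.030],1.5783)
E
```

```text
t 8.35 pos [0.3597 0.1558 0.0587] yaw 90.12 gap 0.0666 F [ 0.8  0.8 -0.9] ff 8.0 j [ 0.26 -0.17  1.96 -0.    1.35  0.26]
d [0.0096 0.0004 0.0383] turn -0.0034
```

>>> apply_moves:
  targets:
    - [0.004,0,0.012,0]
    - [0.006,0,0.022,0]
    - [0.007,0,0.032,0]
    - [0.008,0,0.037,0]
    - [0.008,0,0.037,0]

```text
clock: 8.77
eef_pos: [0.3595, 0.1608, 0.0314]
tool_rot: [[-0.001, 1.0, -0.002], [1.0, 0.001, -0.001], [-0.001, -0.002, -1.0]]
contact_force: [-0.3, -0.5, -1.6]
finger_gap: 0.0656
finger_force: 8.0
```

>>> apply_moves:
  targets:
    - [0,0,0,0]
    - [0,0,0,0]
    - [0,0,-0.01,0]
    - [0,0,-0.04,0]
    - [0,0,-0.08,0]
    - [0,0,-0.13,0]
    - [0,0,-0.17,0]
  claw: -1

```text
clock: 9.35
eef_pos: [0.3607, 0.1611, 0.1635]
tool_rot: [[-0.001, 1.0, 0.003], [1.0, 0.001, 0.001], [0.001, 0.003, -1.0]]
contact_force: [0.2, -0.1, -0.6]
finger_gap: 0.0942
finger_force: 0.0
```

```bash
python3 - <<'E'
from h import *
fs=grab_frame("side");ft=grab_frame("top")
for f in(fs,ft):
    T=np.array(f["T"])
    for l in("bow_top","bow_a","shears"):
        for d in landmark_of(f,l):
            p=(T@np.append(d["location"],1))[:3]
            if p[1]>-.06:print(f["shot"],l,round(d["p"],2),p.round(3))
a=cv2.resize(ft["color"][220:340,210:350],None,fx=2.8,fy=2.8)
b=cv2.resize(fs["color"][190:340,190:330],None,fx=2.8,fy=2.8)
o=np.zeros((430,800,3),np.uint8);o[:a.shape[0],:a.shape[1]]=a;o[:b.shape[0],400:400+b.shape[1]]=b
cv2.imwrite("pics/flat.png",o[:,:,::-1]);delta([.36,.04,.1],1.5783)
E
```

```text
7 bow_top 0.9 [ 0.363  0.197 -0.   ]
7 bow_a 0.68 [0.379 0.169 0.007]
7 bow_a 0.61 [ 0.347  0.168 -0.002]
7 shears 0.76 [0.358 0.002 0.01 ]
8 bow_top 0.56 [0.361 0.197 0.006]
8 bow_a 0.88 [0.34  0.169 0.001]
8 bow_a 0.83 [0.372 0.165 0.002]
8 shears 0.56 [0.358 0.003 0.004]
t 9.75 pos [0.3592 0.1607 0.1583] yaw 90.09 gap 0.0942 F [1.3 0.2 0.5] ff 0.0 j [ 0.28 -0.25  1.82 -0.    1.57  0.27]
d [-0.1609  0.0011  0.0779] turn -0.0038
```

View pics/flat.png

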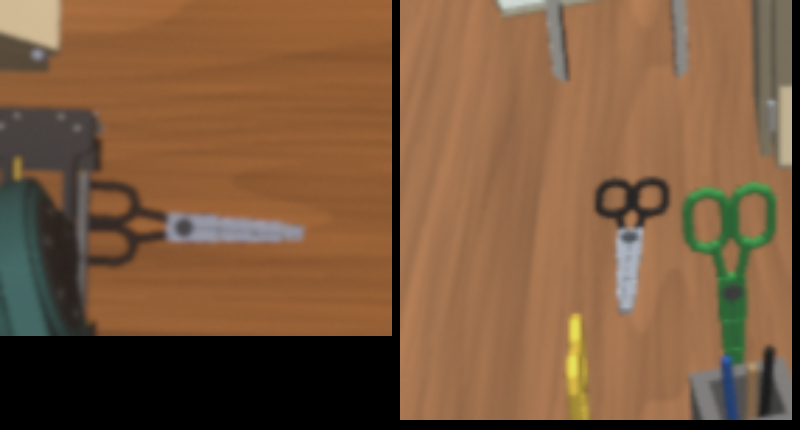

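The shears lie flat with bows towards +y. Tips are at about (0.358, 0.003) and the bow end at (0.362, 0.197), both views agreeing. I'll regrip near the tips.

>>> apply_moves:
  targets:
    - [-0.05,0,0,0.014]
    - [-0.1,0,0,0.014]
    - [-0.15,0,0.02,0.014]
    - [-0.174,0,0.06,0.014]
    - [-0.174,0,0.11,0.014]
    - [-0.174,0,0.15,0.014]
    - [-0.174,0,0.165,0.014]
    - [-0.174,0,0.17,0.014]
    - [-0.174,0,0.17,0.014]

```text
clock: 10.5
eef_pos: [0.3587, 0.0306, 0.0306]
tool_rot: [[0.02, 1.0, -0.005], [1.0, -0.02, 0.0], [0.0, -0.005, -1.0]]
contact_force: [-0.3, 0.2, -0.3]
finger_gap: 0.0941
finger_force: 0.0
```

```bash
python3 - <<'E'
from h import *
delta([.359,.0305,.0235],np.radians(88.8));read_state()
E
```

```text
t 10.5 pos [0.3587 0.0306 0.0306] yaw 88.83 gap 0.0941 F [-0.3  0.2 -0.3] ff 0.0 j [-0.07 -0.22  2.06 -0.    1.3  -0.05]
d [-0.0002  0.0004  0.0094] turn 0.0003
```

>>> apply_moves:
  targets:
    - [0,0,0.005,0]
    - [0,0,0.009,0]
    - [0,0,0.009,0]

```text
clock: 10.75
eef_pos: [0.361, 0.0307, 0.0262]
tool_rot: [[0.02, 1.0, 0.001], [1.0, -0.02, -0.0], [-0.0, 0.001, -1.0]]
contact_force: [0.1, -0.2, -0.1]
finger_gap: 0.0937
finger_force: 0.0
```

>>> apply_moves:
  targets:
    - [0,0,0,0]
    - [0,0,0,0]
    - [0,0,0,0]
    - [0,0,0,0]
    - [0,0,0,0]
    - [0,0,0,0]
    - [0,0,0,0]
    - [0,0,0,0]
  claw: 1
  grip_force: 60

```text
clock: 11.42
eef_pos: [0.3605, 0.0306, 0.0257]
tool_rot: [[0.02, 1.0, 0.0], [1.0, -0.02, -0.0], [-0.0, 0.0, -1.0]]
contact_force: [-0.1, 0.0, 0.3]
finger_gap: 0.0442
finger_force: 0.0
```

>>> apply_moves:
  targets:
    - [0,0,0,0]
    - [0,0,0,0]
    - [0,0,0,0]
    - [0,0,0,0]
    - [0,0,0,0]
    - [0,0,0,0]
    - [0,0,0,0]
    - [0,0,0,0]

```text
clock: 12.08
eef_pos: [0.3603, 0.0306, 0.0257]
tool_rot: [[0.02, 1.0, -0.0], [1.0, -0.02, -0.0], [-0.0, -0.0, -1.0]]
contact_force: [-1.5, 0.2, -0.1]
finger_gap: 0.0152
finger_force: 60.0
```

>>> apply_moves:
  targets:
    - [0,0,-0.01,0]
    - [0,0,-0.03,0]
    - [0,0,-0.06,0]
    - [0,0,-0.1,0]
    - [0,0,-0.15,0]
    - [0,0,-0.2,0]
    - [0,0,-0.25,0]
    - [0,0,-0.3,0]
    - [0,0,-0.33,0]
    - [0,0,-0.35,0]

```text
clock: 12.92
eef_pos: [0.3612, 0.0305, 0.2922]
tool_rot: [[0.02, 1.0, 0.006], [1.0, -0.02, -0.001], [-0.001, 0.006, -1.0]]
contact_force: [1.4, -0.5, -2.7]
finger_gap: 0.0149
finger_force: 60.0
```

```bash
cat >> h.py <<'E'
def look(n=1):
    o={}
    for nm in("side","top"):
        f=grab_frame(nm);T=np.array(f["T"]);o[nm]=f
        for l in("bow_top","bow_a","shears"):
            for d in landmark_of(f,l):
                p=(T@np.append(d["location"],1))[:3]
                if p[1]>-.06:print(nm,l,round(d["p"],2),p.round(3))
    return o
E
python3 - <<'E'
from h import *
o=look();a=o["side"]["color"][60:360,150:550]
cv2.imwrite("pics/up.png",cv2.resize(a,None,fx=2,fy=2)[:,:,::-1])
delta([.606,.03,.30],np.radians(88.8));print(np.round(read_state()["ft_torque"],2))
E
```

```text
side bow_top 0.69 [0.365 0.195 0.258]
side bow_a 0.83 [0.348 0.169 0.26 ]
side bow_a 0.62 [0.382 0.171 0.267]
side bow_a 0.27 [ 0.361 -0.001  0.273]
side shears 0.64 [ 0.362 -0.003  0.275]
side shears 0.23 [ 0.624  0.287 -0.   ]
top bow_top 0.84 [0.36  0.198 0.257]
top bow_a 0.71 [0.376 0.164 0.26 ]
top bow_a 0.69 [0.342 0.168 0.258]
t 13.32 pos [0.3597 0.0306 0.2864] yaw 88.84 gap 0.0146 F [ 0.2 -0.2 -3. ] ff 60.0 j [-0.07 -0.34  1.64 -0.    1.85 -0.05]
d [ 0.0058  0.3282 -0.0193] turn 0.0004
[-0.16 -0.08  0.07]
```

View pics/up.png

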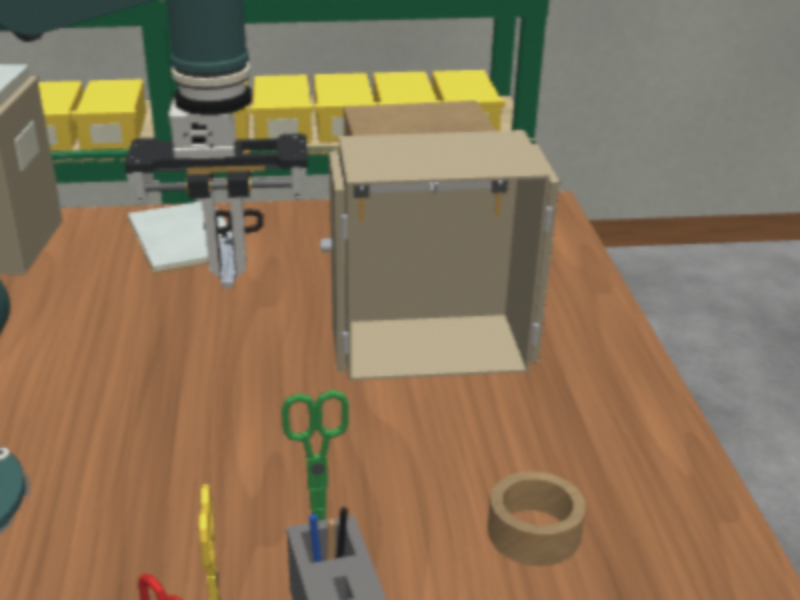

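The shears are held almost level (about 3° droop). I'll swing in front of the cabinet.

>>> apply_moves:
  targets:
    - [-0.03,0.01,-0.012,0]
    - [-0.034,0.04,-0.012,0]
    - [-0.034,0.08,-0.012,0]
    - [-0.034,0.13,-0.012,0]
    - [-0.034,0.18,-0.012,0]
    - [-0.034,0.23,-0.012,0]
    - [-0.034,0.27,-0.012,0]
    - [-0.034,0.3,-0.012,0]
    - [-0.034,0.32,-0.012,0]
    - [-0.034,0.326,-0.012,0]

```text
clock: 14.15
eef_pos: [0.6059, -0.0, 0.2938]
tool_rot: [[0.02, 1.0, -0.004], [1.0, -0.02, 0.0], [0.0, -0.004, -1.0]]
contact_force: [-0.8, -0.3, -2.8]
finger_gap: 0.015
finger_force: 60.0
```

```bash
python3 - <<'E'
from h import *
look()
delta([.604,.09,.295],np.radians(88.8))
E
```

```text
side bow_top 0.83 [0.609 0.168 0.259]
side bow_top 0.54 [0.623 0.138 0.266]
side bow_a 0.86 [0.626 0.136 0.265]
side bow_a 0.82 [0.59  0.137 0.262]
side shears 0.54 [ 0.608 -0.032  0.275]
side shears 0.22 [0.623 0.288 0.003]
top bow_top 0.6 [0.604 0.167 0.268]
top bow_top 0.4 [0.621 0.137 0.27 ]
top bow_a 0.91 [0.62  0.137 0.269]
top bow_a 0.56 [0.583 0.14  0.267]
t 14.55 pos [6.036e-01 2.000e-04 2.980e-01] yaw 88.84 gap 0.0146 F [-0.2  0.5 -1.3] ff 60.0 j [-0.09  0.21  1.1  -0.    1.84 -0.07]
d [ 0.1197 -0.0019  0.004 ] turn 0.0004
```

>>> apply_moves:
  targets:
    - [0.02,0,0,0]
    - [0.05,-0.001,0,0]
    - [0.08,-0.002,0,0]
    - [0.11,-0.002,0,0]
    - [0.14,-0.003,0,0]
    - [0.17,-0.003,0,0]
    - [0.195,-0.004,0,0]
    - [0.215,-0.004,0,0]
    - [0.225,-0.004,0,0]
    - [0.229,-0.004,0,0]

```text
clock: 15.38
eef_pos: [0.6045, 0.1736, 0.2972]
tool_rot: [[0.018, 1.0, -0.0], [1.0, -0.018, 0.0], [0.0, -0.0, -1.0]]
contact_force: [-0.3, 0.1, -1.3]
finger_gap: 0.0147
finger_force: 60.0
```

```bash
python3 - <<'E'
from h import *
o=look();f=o["side"]
q=[]
for l in("hook_tip","hook_root"):
    T=np.array(f["T"])
    for d in landmark_of(f,l):print(l,d["p"],(T@np.append(d["location"],1))[:3].round(3))
cv2.imwrite("pics/in.png",cv2.resize(f["color"][110:260,290:490],None,fx=4,fy=4,interpolation=cv2.INTER_CUBIC)[:,:,::-1])
delta([.604,.172,.25],np.radians(88.8))
E
```

```text
side shears 0.45 [0.604 0.142 0.279]
top shears 0.41 [0.601 0.145 0.276]
t 15.88 pos [0.605  0.1713 0.2973] yaw 88.78 gap 0.0147 F [ 1.1 -0.  -1.1] ff 60.0 j [ 0.19  0.27  1.03 -0.    1.85  0.21]
d [ 0.001  -0.0013  0.063 ] turn -0.0002
```

View pics/in.png

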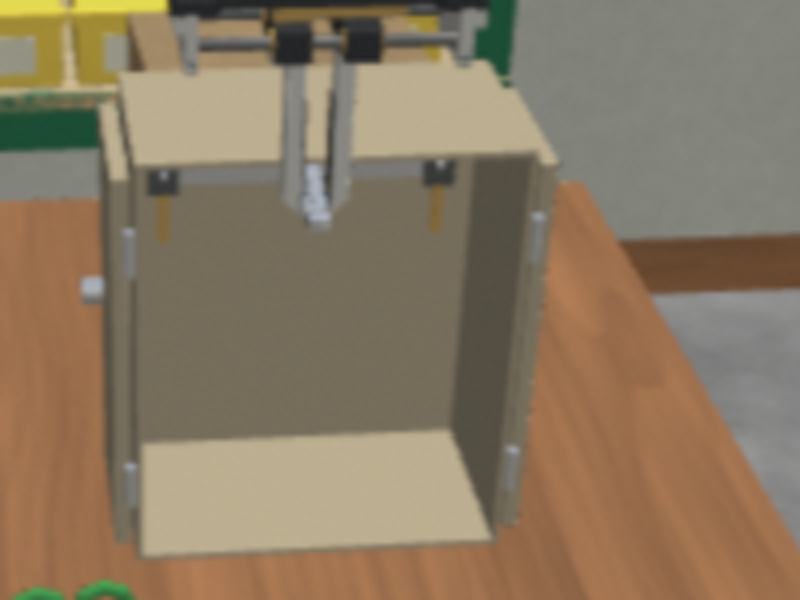

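The bows are inside under the roof, and the blades show at about (315,200) of the crop. I'll lower slowly over the hook tip.

>>> apply_moves:
  targets:
    - [0,-0.001,0.005,0]
    - [0,-0.001,0.01,0]
    - [0,-0.001,0.015,0]
    - [0,-0.001,0.02,0]
    - [0,-0.001,0.025,0]
    - [0,-0.001,0.03,0]
    - [0,-0.001,0.035,0]
    - [0,-0.001,0.035,0]

```text
clock: 16.55
eef_pos: [0.6037, 0.1719, 0.2696]
tool_rot: [[0.02, 1.0, -0.002], [1.0, -0.02, -0.001], [-0.001, -0.002, -1.0]]
contact_force: [-0.0, 0.5, -3.1]
finger_gap: 0.0149
finger_force: 60.0
```

```bash
python3 - <<'E'
from h import *
delta([.604,.172,.25],np.radians(88.8));print(np.round(read_state()["ft_torque"],2))
E
```

```text
t 16.55 pos [0.6037 0.1719 0.2696] yaw 88.84 gap 0.0149 F [-0.   0.5 -3.1] ff 60.0 j [ 0.19  0.26  1.09 -0.    1.8   0.21]
d [0.0002 0.0004 0.0261] turn 0.0005
[-0.22 -0.07  0.06]
```

>>> apply_moves:
  targets:
    - [0,0,0.004,0]
    - [0,0,0.008,0]
    - [0,0,0.012,0]
    - [0,0,0.014,0]
    - [0,0,0.014,0]
    - [0,0,0.014,0]

```text
clock: 17.05
eef_pos: [0.6041, 0.1719, 0.2603]
tool_rot: [[0.02, 1.0, -0.0], [1.0, -0.02, -0.0], [-0.0, -0.0, -1.0]]
contact_force: [-0.9, 0.2, -2.1]
finger_gap: 0.0148
finger_force: 60.0
```

```bash
python3 - <<'E'
from h import *
delta([.604,.172,.25],np.radians(88.8));print(np.round(read_state()["ft_torque"],2))
E
```

```text
t 17.05 pos [0.6041 0.1719 0.2603] yaw 88.84 gap 0.0148 F [-0.9  0.2 -2.1] ff 60.0 j [ 0.19  0.26  1.11 -0.    1.77  0.21]
d [ 0.0001 -0.0001  0.0137] turn 0.0004
[-0.25 -0.05 -0.03]
```

>>> apply_moves:
  targets:
    - [0,0,0.003,0]
    - [0,0,0.006,0]
    - [0,0,0.009,0]
    - [0,0,0.012,0]
    - [0,0,0.012,0]
    - [0,0,0.012,0]

```text
clock: 17.55
eef_pos: [0.6041, 0.1718, 0.2514]
tool_rot: [[0.02, 1.0, 0.0], [1.0, -0.02, -0.0], [-0.0, 0.0, -1.0]]
contact_force: [0.4, -1.5, -1.8]
finger_gap: 0.0147
finger_force: 60.0
```

```bash
python3 - <<'E'
from h import *
look()
delta([.604,.172,.25],np.radians(88.8));print(np.round(read_state()["ft_torque"],2))
E
```

```text
side bow_top 0.64 [0.622 0.31  0.231]
side bow_top 0.57 [0.608 0.337 0.224]
side bow_a 0.79 [0.622 0.309 0.23 ]
side bow_a 0.71 [0.593 0.311 0.223]
side shears 0.59 [0.603 0.142 0.235]
top shears 0.4 [0.603 0.146 0.233]
t 17.95 pos [0.6041 0.1719 0.2516] yaw 88.84 gap 0.0147 F [-0.5 -0.4 -1.2] ff 60.0 j [ 0.19  0.26  1.12 -0.    1.76  0.21]
d [ 0.0001 -0.0002  0.0021] turn 0.0004
[-0.18 -0.06 -0.03]
```

>>> apply_moves:
  targets:
    - [0,0,0.003,0]
    - [0,0,0.006,0]
    - [0,0,0.009,0]
    - [0,0,0.009,0]

```text
clock: 18.28
eef_pos: [0.604, 0.1719, 0.2441]
tool_rot: [[0.02, 1.0, -0.001], [1.0, -0.02, -0.0], [-0.0, -0.001, -1.0]]
contact_force: [0.0, -0.9, -0.2]
finger_gap: 0.0149
finger_force: 60.0
```

```bash
python3 - <<'E'
from h import *
f=grab_frame("side")
cv2.imwrite("pics/on.png",cv2.resize(f["color"][125:215,320:430],None,fx=7,fy=6.6,interpolation=cv2.INTER_CUBIC)[:,:,::-1])
delta([.604,.172,.25],np.radians(88.8));print(np.round(read_state()["ft_torque"],2))
E
```

```text
t 18.33 pos [0.6041 0.1719 0.2444] yaw 88.83 gap 0.0148 F [ 0.9 -0.2  1.4] ff 60.0 j [0.19 0.26 1.14 0.   1.74 0.21]
d [ 0.0001 -0.0001 -0.0075] turn 0.0004
[-0.15 -0.15 -0.01]
```

View pics/on.png

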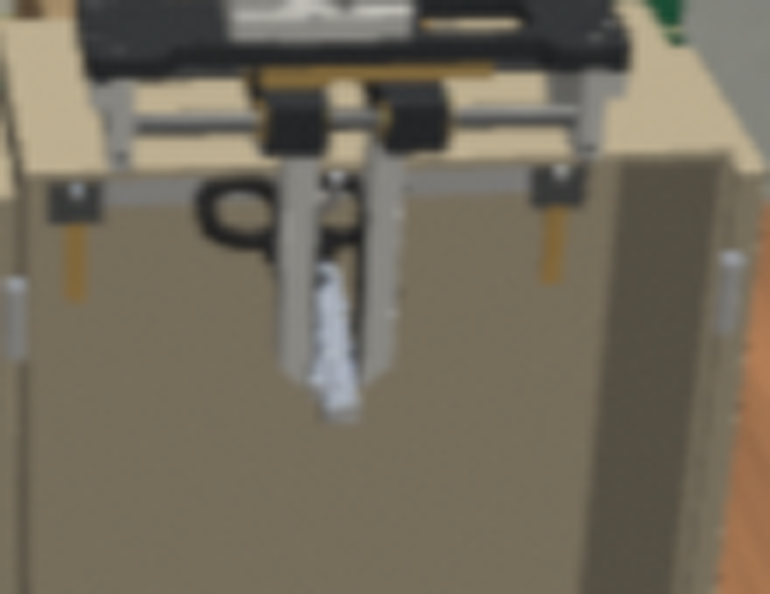

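The hook tip, at about (335,180), shows inside the right-hand bow, and the shears' weight is now on the hook. I'll loosen the grip and lower the blades to shorten the swing.

>>> apply_moves:
  targets:
    - [-0.003,0,0.004,0]
    - [-0.006,0,0.008,0]
    - [-0.009,0,0.012,0]
    - [-0.012,0,0.017,0]
    - [-0.013,0,0.022,0]
    - [-0.013,0,0.027,0]
    - [-0.013,0,0.032,0]
    - [-0.013,0,0.037,0]
    - [-0.013,0,0.042,0]
    - [-0.013,0,0.047,0]
  grip_force: 8

```text
clock: 19.17
eef_pos: [0.6043, 0.1647, 0.2098]
tool_rot: [[0.018, 1.0, 0.002], [1.0, -0.018, 0.005], [0.005, 0.002, -1.0]]
contact_force: [1.5, 7.6, 0.7]
finger_gap: 0.0154
finger_force: 8.0
```

```bash
python3 - <<'E'
from h import *
look()
delta([.604,.162,.17],np.radians(88.8));print(np.round(read_state()["ft_torque"],2))
E
```

```text
side bow_top 0.6 [0.606 0.33  0.225]
side bow_a 0.75 [0.62  0.295 0.222]
side bow_a 0.64 [0.589 0.301 0.218]
side shears 0.5 [0.603 0.139 0.186]
top shears 0.55 [0.603 0.14  0.179]
t 19.57 pos [0.6042 0.1647 0.21  ] yaw 88.95 gap 0.0156 F [0.9 6.5 0.9] ff 8.0 j [0.17 0.26 1.21 0.   1.67 0.19]
d [-0.0038 -0.0004  0.0533] turn 0.0017
[ 1.28 -0.25 -0.  ]
```

>>> apply_moves:
  targets:
    - [0,0,0,0]
    - [0,0,0.004,0]
    - [0,0,0.008,0]
    - [0,0,0.012,0]
    - [0,0,0.017,0]
    - [0,0,0.022,0]
    - [0,0,0.027,0]
    - [0,0,0.032,0]
    - [0,0,0.037,0]
    - [0,0,0.04,0]
  grip_force: 3

```text
clock: 20.4
eef_pos: [0.6034, 0.1605, 0.1782]
tool_rot: [[0.021, 1.0, -0.002], [1.0, -0.021, -0.003], [-0.003, -0.002, -1.0]]
contact_force: [0.0, -1.2, 0.1]
finger_gap: 0.0006
finger_force: 0.0
```

```bash
python3 - <<'E'
from h import *
look()
delta([.604,.162,.17],np.radians(88.8))
E
```

```text
side shears 0.46 [0.64  0.243 0.06 ]
t 20.8 pos [0.6041 0.1619 0.1797] yaw 88.82 gap 0.0006 F [-0.3 -0.2 -0.2] ff 0.0 j [ 0.17  0.27  1.26 -0.    1.62  0.19]
d [ 0.0001 -0.0001  0.013 ] turn 0.0003
```

The blades have slipped out of the fingers, so the shears have swung down. I'll retreat and look.

>>> apply_moves:
  targets:
    - [-0.02,0,0,0]
    - [-0.06,0,0,0]
    - [-0.1,0,0,0]
    - [-0.14,0,-0.02,0]
    - [-0.18,0,-0.06,0]
    - [-0.2,-0.03,-0.1,0]
    - [-0.2,-0.07,-0.14,0]
    - [-0.2,-0.11,-0.18,0]
    - [-0.2,-0.15,-0.2,0]
    - [-0.2,-0.18,-0.2,0]

```text
clock: 21.63
eef_pos: [0.465, 0.0137, 0.3354]
tool_rot: [[0.022, 1.0, 0.01], [1.0, -0.022, -0.002], [-0.001, 0.01, -1.0]]
contact_force: [0.5, 0.2, 0.3]
finger_gap: 0.0006
finger_force: 0.0
```

```bash
python3 - <<'E'
from h import *
look();f=grab_frame("side")
cv2.imwrite("pics/end.png",cv2.resize(f["color"][110:260,290:490],None,fx=4,fy=4,interpolation=cv2.INTER_CUBIC)[:,:,::-1])
E
```

```text
side bow_top 0.72 [0.623 0.283 0.003]
side bow_top 0.56 [0.605 0.332 0.232]
side bow_a 0.98 [0.588 0.33  0.2  ]
side bow_a 0.69 [0.619 0.338 0.203]
side shears 0.8 [0.605 0.335 0.041]
```

View pics/end.png

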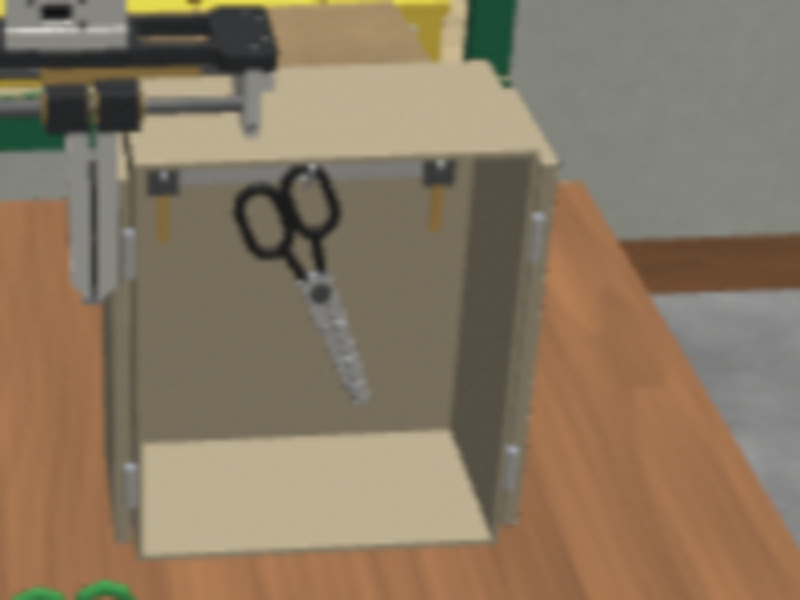

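The shears hang on the hook by the right-hand bow, with the hook at about (310,175). They are still swinging, so I'll let them settle, then hand in.

>>> apply_moves:
  targets:
    - [0,0,0,0]
    - [0,0,0,0]
    - [0,0,0,0]
    - [0,0,0,0]
    - [0,0,0,0]
    - [0,0,0,0]
    - [0,0,0,0]
    - [0,0,0,0]
    - [0,0,0,0]
    - [0,0,0,0]

```text
clock: 22.92
eef_pos: [0.4659, 0.015, 0.3295]
tool_rot: [[0.02, 1.0, 0.0], [1.0, -0.02, -0.0], [-0.0, 0.0, -1.0]]
contact_force: [-0.2, 0.1, 0.5]
finger_gap: 0.0005
finger_force: 0.0
```

>>> apply_moves:
  targets:
    - [0,0,0,0]
    - [0,0,0,0]
    - [0,0,0,0]
    - [0,0,0,0]
    - [0,0,0,0]
    - [0,0,0,0]
    - [0,0,0,0]
    - [0,0,0,0]
    - [0,0,0,0]
    - [0,0,0,0]

```text
clock: 23.75
eef_pos: [0.4659, 0.0149, 0.3295]
tool_rot: [[0.02, 1.0, 0.0], [1.0, -0.02, -0.0], [-0.0, 0.0, -1.0]]
contact_force: [0.7, 0.5, -0.5]
finger_gap: 0.0002
finger_force: 0.0
```

>>> apply_moves:
  targets:
    - [0,0,0,0]
    - [0,0,0,0]
    - [0,0,0,0]
    - [0,0,0,0]
    - [0,0,0,0]
    - [0,0,0,0]
    - [0,0,0,0]
    - [0,0,0,0]
    - [0,0,0,0]
    - [0,0,0,0]

```text
clock: 24.58
eef_pos: [0.4659, 0.015, 0.3295]
tool_rot: [[0.02, 1.0, 0.0], [1.0, -0.02, -0.0], [-0.0, 0.0, -1.0]]
contact_force: [-0.3, -0.1, -0.2]
finger_gap: 0.0002
finger_force: 0.0
```

>>> apply_moves:
  targets:
    - [0,0,0,0]
    - [0,0,0,0]
    - [0,0,0,0]
    - [0,0,0,0]
    - [0,0,0,0]
    - [0,0,0,0]
    - [0,0,0,0]
    - [0,0,0,0]
    - [0,0,0,0]
    - [0,0,0,0]

```text
clock: 25.42
eef_pos: [0.4659, 0.015, 0.3295]
tool_rot: [[0.02, 1.0, -0.0], [1.0, -0.02, -0.0], [-0.0, -0.0, -1.0]]
contact_force: [-0.5, 0.8, -0.4]
finger_gap: 0.0006
finger_force: 0.0
```

```bash
python3 - <<'E'
from h import *
def m():
    f=grab_frame("side")
    c=f["color"][140:225,335:400].astype(int);k=c.sum(2)<150
    v,u=np.nonzero(k);print(len(u),u.mean().round(1)+335,v.mean().round(1)+140)
m();look();m();m()
print(read_state()["clock"])
E
```

```text
176 361.6 164.6
side bow_top 0.57 [0.602 0.334 0.228]
side bow_a 0.69 [0.622 0.336 0.206]
side shears 0.62 [0.646 0.332 0.042]
168 362.7 165.1
169 363.9 165.3
25.9667
```

>>> apply_moves:
  targets:
    - [0,0,0,0]
    - [0,0,0,0]
    - [0,0,0,0]
    - [0,0,0,0]
    - [0,0,0,0]
    - [0,0,0,0]
    - [0,0,0,0]
    - [0,0,0,0]
    - [0,0,0,0]
    - [0,0,0,0]

```text
clock: 26.8
eef_pos: [0.4659, 0.0149, 0.3295]
tool_rot: [[0.02, 1.0, 0.0], [1.0, -0.02, -0.0], [-0.0, 0.0, -1.0]]
contact_force: [1.6, -0.2, -0.1]
finger_gap: 0.0008
finger_force: 0.0
```

>>> apply_moves:
  targets:
    - [0,0,0,0]
    - [0,0,0,0]
    - [0,0,0,0]
    - [0,0,0,0]
    - [0,0,0,0]
    - [0,0,0,0]
    - [0,0,0,0]
    - [0,0,0,0]
    - [0,0,0,0]
    - [0,0,0,0]

```text
clock: 27.63
eef_pos: [0.4659, 0.0149, 0.3295]
tool_rot: [[0.02, 1.0, 0.0], [1.0, -0.02, -0.0], [-0.0, 0.0, -1.0]]
contact_force: [0.2, -0.4, -0.7]
finger_gap: 0.0003
finger_force: 0.0
```

>>> apply_moves:
  targets:
    - [0,0,0,0]
    - [0,0,0,0]
    - [0,0,0,0]
    - [0,0,0,0]
    - [0,0,0,0]
    - [0,0,0,0]
    - [0,0,0,0]
    - [0,0,0,0]
    - [0,0,0,0]
    - [0,0,0,0]

```text
clock: 28.47
eef_pos: [0.4659, 0.015, 0.3294]
tool_rot: [[0.02, 1.0, -0.0], [1.0, -0.02, -0.0], [-0.0, -0.0, -1.0]]
contact_force: [-0.1, -0.0, -0.2]
finger_gap: 0.0008
finger_force: 0.0
```

>>> apply_moves:
  targets:
    - [0,0,0,0]
    - [0,0,0,0]
    - [0,0,0,0]
    - [0,0,0,0]
    - [0,0,0,0]
    - [0,0,0,0]
    - [0,0,0,0]
    - [0,0,0,0]
    - [0,0,0,0]
    - [0,0,0,0]

```text
clock: 29.3
eef_pos: [0.4659, 0.015, 0.3294]
tool_rot: [[0.02, 1.0, -0.0], [1.0, -0.02, -0.0], [-0.0, -0.0, -1.0]]
contact_force: [0.2, 0.3, 0.2]
finger_gap: 0.0009
finger_force: 0.0
```

>>> apply_moves:
  targets:
    - [0,0,0,0]
    - [0,0,0,0]
    - [0,0,0,0]
    - [0,0,0,0]
    - [0,0,0,0]
    - [0,0,0,0]
    - [0,0,0,0]
    - [0,0,0,0]
    - [0,0,0,0]
    - [0,0,0,0]

```text
clock: 30.13
eef_pos: [0.4659, 0.015, 0.3295]
tool_rot: [[0.02, 1.0, 0.0], [1.0, -0.02, -0.0], [-0.0, 0.0, -1.0]]
contact_force: [0.3, 0.4, 1.1]
finger_gap: 0.0006
finger_force: 0.0
```

>>> apply_moves:
  targets:
    - [0,0,0,0]
    - [0,0,0,0]
    - [0,0,0,0]
    - [0,0,0,0]
    - [0,0,0,0]
    - [0,0,0,0]
    - [0,0,0,0]
    - [0,0,0,0]
    - [0,0,0,0]
    - [0,0,0,0]

```text
clock: 30.97
eef_pos: [0.4659, 0.015, 0.3295]
tool_rot: [[0.02, 1.0, -0.0], [1.0, -0.02, -0.0], [-0.0, -0.0, -1.0]]
contact_force: [0.5, 0.2, -0.6]
finger_gap: 0.0008
finger_force: 0.0
```

```bash
python3 - <<'E'
from h import *
for i in range(10):
    f=grab_frame("side")
    c=f["color"][140:225,335:400].astype(int);k=c.sum(2)<150
    v,u=np.nonzero(k);print(len(u),u.mean().round(1)+335,v.mean().round(1)+140)
look();print(read_state()["clock"])
E
```

```text
176 360.3 164.2
173 360.2 163.8
171 360.3 164.1
175 360.4 164.5
180 360.9 164.7
170 361.5 164.3
171 361.6 164.7
167 361.6 164.3
168 361.6 164.7
172 361.5 164.4
side bow_top 0.56 [0.602 0.335 0.223]
side bow_a 0.81 [0.596 0.331 0.188]
side bow_a 0.62 [0.626 0.334 0.204]
side shears 0.78 [0.659 0.336 0.045]
31.8667
```

>>> apply_moves:
  targets:
    - [0,0,0,0]
    - [0,0,0,0]
    - [0,0,0,0]
    - [0,0,0,0]
    - [0,0,0,0]
    - [0,0,0,0]
    - [0,0,0,0]
    - [0,0,0,0]
    - [0,0,0,0]
    - [0,0,0,0]

```text
clock: 32.7
eef_pos: [0.4659, 0.0149, 0.3295]
tool_rot: [[0.02, 1.0, -0.0], [1.0, -0.02, -0.0], [-0.0, -0.0, -1.0]]
contact_force: [-0.3, -0.1, 0.6]
finger_gap: 0.0008
finger_force: 0.0
```

>>> apply_moves:
  targets:
    - [0,0,0,0]
    - [0,0,0,0]
    - [0,0,0,0]
    - [0,0,0,0]
    - [0,0,0,0]
    - [0,0,0,0]
    - [0,0,0,0]
    - [0,0,0,0]
    - [0,0,0,0]
    - [0,0,0,0]

```text
clock: 33.53
eef_pos: [0.4659, 0.015, 0.3295]
tool_rot: [[0.02, 1.0, 0.0], [1.0, -0.02, -0.0], [-0.0, 0.0, -1.0]]
contact_force: [0.0, -0.4, -0.4]
finger_gap: 0.0008
finger_force: 0.0
```

>>> apply_moves:
  targets:
    - [0,0,0,0]
    - [0,0,0,0]
    - [0,0,0,0]
    - [0,0,0,0]
    - [0,0,0,0]
    - [0,0,0,0]
    - [0,0,0,0]
    - [0,0,0,0]
    - [0,0,0,0]
    - [0,0,0,0]

```text
clock: 34.37
eef_pos: [0.4659, 0.0149, 0.3294]
tool_rot: [[0.02, 1.0, -0.0], [1.0, -0.02, -0.0], [-0.0, -0.0, -1.0]]
contact_force: [-0.5, 0.5, -0.0]
finger_gap: 0.0002
finger_force: 0.0
```

>>> apply_moves:
  targets:
    - [0,0,0,0]
    - [0,0,0,0]
    - [0,0,0,0]
    - [0,0,0,0]
    - [0,0,0,0]
    - [0,0,0,0]
    - [0,0,0,0]
    - [0,0,0,0]
    - [0,0,0,0]
    - [0,0,0,0]

```text
clock: 35.2
eef_pos: [0.4659, 0.015, 0.3295]
tool_rot: [[0.02, 1.0, 0.0], [1.0, -0.02, -0.0], [-0.0, 0.0, -1.0]]
contact_force: [-0.4, -0.0, -0.5]
finger_gap: 0.0005
finger_force: 0.0
```

```bash
python3 -c "
from rig import *
print(close_job())"
```

```text
the job is handed in; nothing more can be done
None
```

The packing shears hang by one bow on the cabinet hook, clear of the gripper, and the job was handed in at about 35 s; they still swayed about a pixel when last checked, 3 s before, and no verdict came back.

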